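Start the slip mixer at its guarded switch

TASK

Start the slip mixer at the control box: push the steel guard's side bar back with a finger until the guard stays open, push the toggle beneath it fully over to the back, then nudge the guard's bar forward again so that the guard drops fully shut over the toggle. Only push, gently, with the fingers, squeezing nothing; leave the bare toggle beside it as it is, and do not shift or pick up anything that stands around.

Things in the scene. Friction and masses are not known exactly. Their poses are not given: they have to be found in the camera images.
- panel: Fixed control box of the slip mixer, 240 mm (its x) by 280 mm (its y) by 60 mm high, flat white-painted top. Origin: centre of its underside, on the table; its x axis points from its front (robot side) to its back, y to its left, z up.
- guard_hinge (a point): Fixed point on the guard's hinge line, mid-width of the guard, 10 mm above the box top, 35 mm behind and 10 mm to the right (-y) of the box centre. The hinge line runs along the box's y axis.
- guard (a joint): Hinge of the sheet-steel guard, a hood 85 mm long (from the hinge to box -x), 62 mm wide, 62 mm high above the hinge line, 130 g, open at the back. 0 = shut over the toggle, 1.45 rad = back on its stop, front edge swung up. No spring: falls shut by its weight below about 0.8 rad, falls open and stays above about 1.0. While turning, its top corner rises to 105 mm above the hinge line.
- guard_bar (a point): Middle of the free part (50 mm) of the lift bar, a level round bar 10 mm thick along the box's y, sticking out of the guard's right (-y) side, 35 mm from its wall, moving with it at 90 mm radius round the hinge line. Guard shut: 58 mm in front of, 69 mm above the hinge line; fully back: 61 mm behind, 66 mm above. Clear space before, under and behind it. About 1 N moves it.
- toggle (a joint): The guarded toggle under the guard: steel stem and 15 mm black ball. 0 = off, leaning 0.4 rad to the front (box -x); 0.8 rad = on, leaning 0.4 rad to the back (box +x). Stays where it is left; about 1 N at the ball moves it.
- toggle_tip (a point): Centre of the ball of the guarded toggle, 46 mm from its pivot; the pivot is 2 mm above the box top, 50 mm in front of the hinge line and level (in y) with the middle of the guard. Off: the ball is 68 mm in front of the hinge line, on: 32 mm; 44 mm above the box top at both ends.
- spare (a joint): The other toggle, the same size but bare, with no guard, 95 mm to the left (+y) of the guarded one: leave it at 0 (leaning to the front).
- spare_tip (a point): Centre of the ball of the bare toggle.
- bowl: Bystander, loose: black rubber mixing bowl, 110 mm across, 55 mm high. Origin: centre of its underside (on the bench unless said).
- tin: Bystander, loose: closed steel tin, 74 mm across, 100 mm high. Origin: centre of its underside (on the bench unless said).
- jar: Bystander, loose: glass jar, 60 mm across, 80 mm high. Origin: centre of its underside (on the bench unless said).
- brush: Bystander, loose: brush lying flat, 180 mm long. Origin: centre of its underside (on the bench unless said).
- cup: Bystander, loose: white plastic cup, 64 mm across, 60 mm high. Origin: centre of its underside (on the bench unless said).
- plug: Bystander, loose: small plaster plug, 28 mm across, 30 mm high, standing on the control box near its front left corner. Origin: centre of its underside (on the bench unless said).
- scraper: Bystander, loose: spatula-like scraper lying flat, 200 mm long. Origin: centre of its underside (on the bench unless said).

How it is judged:
By the outcome, as a careful person would: the job done as asked, in the order asked, and still so for the second after the job is handed in, with the robot touching nothing.
It also fails if it takes over 54 s, if anything falls off the work surface, if the arm or the gripper's body presses on something with over 40 N, if the wrist force passes 120 N, or if a joint passes its speed limit or range.

ROBOT

A 6-joint arm with a two-finger parallel gripper is mounted at the origin on the work surface. World frame = base frame: x ahead of the robot, y to its left, z up, the work surface at z = 0. Lengths are in m, angles in rad, forces in N, time in s.
With the tool pointing down it reaches from about 0.3 to 0.875 m from the base axis. Payload 6.4 kg.
Tool frame: the origin (TCP) lies on the mounting face of the last link; the fingertips stand 173 mm ahead of it and the grasp point (between the pads) lies 155 mm ahead of it (ctrl.tip_reach is the distance from the TCP to the fingertips, in m); z points along the fingers, y is the line along which they close (so a half turn about z gives the same grasp; the last joint's range is limited). The gripper opens to 85 mm and grips with 20 to 120 N. Pads are 22 mm wide; open, the fingers measure 114 mm over their backs; the gripper's body (76 mm by 85 mm) begins 54 mm behind the grasp point. The pads swing forward as they close: fully open they stand 13 mm farther back than shut.
Start: joints at [-1.483, 0.181, 1.607, -0, 1.354, -0.206], TCP at [0.167, -0.55, 0.405] pointing down, gripper open.
Joint ranges: [-2.99, 2.99], [-0.89, 2.07], [0.3, 2.58], [-1.14, 4.28], [0, 2.63], [-3.12, 3.12]. Speed limits (rad/s): [2.57, 2.57, 3.01, 3.14, 3.14, 3.14].

INTERFACE

Orientations are given as a unit quaternion [w, x, y, z].
In Python, from bench import ctrl gives the robot as it stands.
- The arm moves only by the shell command python3 -m pendant 'ROWS'. ROWS is JSON, a list that holds one entry, the list of rows, each a list of 7 numbers: the opening, from 0 (shut) to 1 (fully open), then the shift along the tool's x, y, z in mm, then the turn, a rotation vector about the tool's x, y, z in rad. A call has 1 to 5 rows; each row is the pose to reach, as a shift and turn from the pose commanded when the call began, along the tool's axes at that moment; what a row does not reach only later rows make up. A row lasts 1/12 s, in which the tool goes at most 41.7 mm and 7.16 degrees, less where a joint would pass 70% of its speed; a pose out of reach is approached as far as the arm can. A call with a gripper value outside its range is refused whole. The fingers move at their own pace and stop on an object; the grip force is fixed at half the most. Time passes only in rows, so rows that repeat a pose let the fingers close. It gives the time, the measured TCP pose, the force, the opening and the grip force at its end, in the units of the state.
- ctrl.get_obs(): the state, without advancing time (a new reading comes with each control period).
- ctrl.camera(name): name is "scene" or "side" or "wrist"; returns the picture (420x560x3 uint8, red, green, blue); there is no depth.
- ctrl.camera_params(name): a dict with "mtx" (3x3 intrinsics, pixels), "world_from_camera" (4x4, takes a point from camera to world coordinates); the wrist camera has in their place "tool_from_camera" (4x4, takes a point from camera to tool coordinates, whose origin is the TCP and whose axes are the flange's). Camera axes: x right, y down, z forward; pixel columns grow to the right and rows downward; lengths in m; the calibration is good to about 2 mm. A picture is of the moment at which its call begins: read the wrist's pose just before it. camera_params takes no time and is no camera call.
- ctrl.hand_in(): hands the job in; it is judged then, once.
Trained networks look in the newest picture that a camera, given by its name, has taken for a name from the list of things; names that differ only in an ending like _2 or _b are one class to them, and where a whole thing is asked for, a point or a joint stands for the part that bears it (a point fixed in the world has none). Each returns a list of dicts, best first, with "confidence" (0 to 1); they miss things now and then, are a little off and sometimes report something else, mostly with a low value. They report only what shows in the picture. A call takes as long as a camera call.
- ctrl.boxes_of(camera, name): "point" ([column, row] as shares, 0 to 1, of the picture: columns of its width, rows of its height, amid what is visible of it).
The state is a dict: "time_s": time; "q": joint angles; "dq": joint speeds; "joint_efforts": joint torques, N m; "eef_pos": TCP position; "eef_rot": TCP orientation; "wrist_force": force on the tool from outside, world axes, zero at the start; "torque": the same for the moment, N m; "opening": opening from 0.0 (shut) to 1.0 (fully open); "grasp_force": force on a finger pad.
Only numpy, scipy, OpenCV 4.12 (cv2) and the standard library are available. Lean on these libraries where they do the work, as an engineer would, in place of code of your own. Each camera call takes 0.05 s, during which the arm holds its last target. There are 200 camera calls.

## Working session

There is one attempt and no reset: what is moved stays moved. The work goes in short steps, Python scripts to look and compute and a shell command to move; the robot and the scene stay as the last step left them, time stands still between calls to the robot, and variables do not carry over. Pictures are saved under pics/ and viewed, at most 13 in all, crops included, and the job is handed in when it is done.

```bash
mkdir -p pics; cat > h.py <<'E'
import numpy as np, cv2
from scipy.spatial.transform import Rotation as R
from bench import ctrl
def tool():
    o=ctrl.get_obs(); q=o['eef_rot']; T=np.eye(4)
    T[:3,:3]=R.from_quat([q[1],q[2],q[3],q[0]]).as_matrix(); T[:3,3]=o['eef_pos']; return T
def cam(n):
    p=ctrl.camera_params(n)
    W=np.array(p['world_from_camera']) if n!='wrist' else tool()@np.array(p['tool_from_camera'])
    return np.array(p['mtx']),W
def snap(n,f=None):
    c=cam(n); im=ctrl.camera(n)
    if f: cv2.imwrite(f,im[:,:,::-1])
    return c,im
def ray(c,uv):
    K,W=c; d=W[:3,:3]@np.linalg.solve(K,[uv[0],uv[1],1]); return W[:3,3],d/np.linalg.norm(d)
def onz(c,uv,z):
    o,d=ray(c,uv); return o+d*(z-o[2])/d[2]
def proj(c,P):
    K,W=c; p=np.linalg.inv(W)@np.append(P,1); p=K@p[:3]; return p[:2]/p[2]
def find(n,name):
    return [(round(d['point'][0]*560,1),round(d['point'][1]*420,1),round(d['confidence'],2)) for d in ctrl.boxes_of(n,name)]
def tri(obs):
    A=np.zeros((3,3));b=np.zeros(3)
    for c,uv in obs:
        o,d=ray(c,uv);M=np.eye(3)-np.outer(d,d);A+=M;b+=M@o
    return np.linalg.solve(A,b)
E
python3 - <<'E'
from h import *
C={}
for n in ['scene','side']:
    C[n],_=snap(n,f'pics/{n}0.png'); print(n,C[n][1].round(3).tolist())
    for k in ['panel','guard','guard_bar','toggle_tip','spare_tip','plug','bowl','tin','jar','cup','brush','scraper']:
        print(k,find(n,k)[:2])
print(tool().round(3), ctrl.get_obs()['time_s'], ctrl.tip_reach)
E
```

```text
scene [[-0.835, 0.408, -0.369, 0.988], [0.55, 0.603, -0.578, 0.665], [-0.013, -0.685, -0.728, 0.938], [0.0, 0.0, 0.0, 1.0]]
panel [(295.6, 218.7, 0.65)]
guard [(297.2, 189.7, 0.81), (263.0, 164.0, 0.41)]
guard_bar [(296.1, 192.1, 0.61)]
toggle_tip []
spare_tip [(321.5, 219.6, 0.4), (294.8, 215.5, 0.19)]
plug []
bowl [(371.5, 258.6, 0.88)]
tin [(307.0, 288.0, 0.87), (295.9, 150.6, 0.56)]
jar [(263.4, 163.3, 0.71)]
cup [(235.8, 255.0, 0.98)]
brush [(296.7, 151.4, 0.58)]
scraper [(223.2, 169.8, 0.88), (295.8, 216.3, 0.66)]
side [[-0.916, -0.232, 0.326, 0.246], [-0.401, 0.54, -0.74, 0.754], [-0.004, -0.809, -0.588, 0.727], [0.0, 0.0, 0.0, 1.0]]
panel [(311.0, 250.1, 0.58)]
guard [(319.2, 219.3, 0.91), (329.7, 180.3, 0.49)]
guard_bar [(319.1, 220.9, 0.62), (299.6, 251.9, 0.39)]
toggle_tip []
spare_tip [(322.1, 184.5, 0.49), (296.7, 248.8, 0.43)]
plug [(325.4, 281.9, 0.5)]
bowl [(295.1, 327.2, 0.85), (319.3, 219.3, 0.25)]
tin [(215.1, 289.4, 0.6)]
jar [(350.3, 194.6, 0.95)]
cup [(223.0, 231.7, 0.81), (325.8, 180.3, 0.23)]
brush [(407.1, 216.7, 0.82)]
scraper [(328.8, 182.8, 0.86)]
[[ 0.957  0.29   0.     0.167]
 [ 0.29  -0.957  0.    -0.55 ]
 [ 0.    -0.    -1.     0.405]
 [ 0.     0.     0.     1.   ]] 1.3 0.1734
```

```bash
python3 -c "
import cv2,numpy as np
cv2.imwrite('pics/b.png',cv2.resize(np.hstack([cv2.imread('pics/scene0.png'),cv2.imread('pics/side0.png')]),(800,300)))"
```

```text
(no output)
```

View pics/scene0.png

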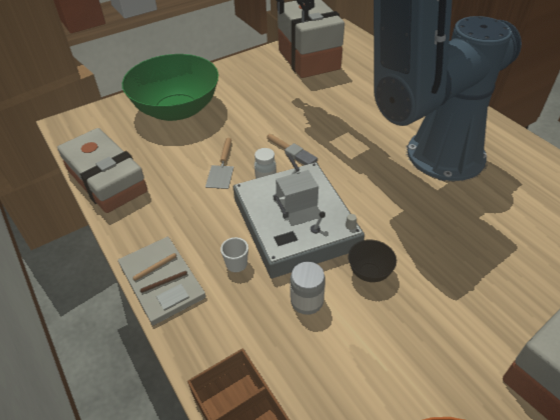

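View pics/side0.png

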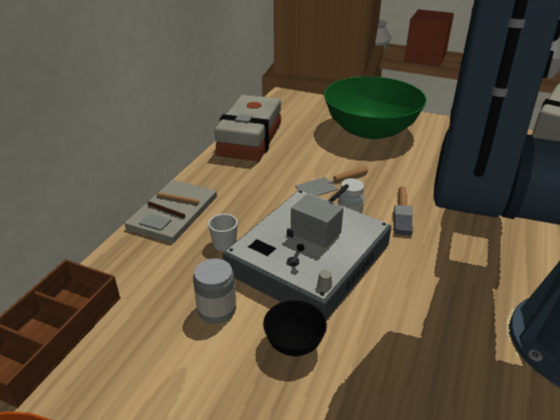

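The box, guard and two toggles are in view (scene about 297,215; side about 310,245). The jar stands close behind the right side of the box. I'll enlarge both views to read the corners.

```bash
python3 - <<'E'
import cv2,numpy as np
a=cv2.imread('pics/scene0.png')[140:290,215:385]; b=cv2.imread('pics/side0.png')[165:315,215:405]
r=lambda i:cv2.resize(i,(400,int(i.shape[0]*400/i.shape[1])),interpolation=cv2.INTER_CUBIC)
A,B=r(a),r(b);h=min(len(A),len(B)); print(A.shape,B.shape)
cv2.imwrite('pics/crop.png',np.hstack([np.vstack([A]),cv2.copyMakeBorder(B,0,len(A)-len(B),0,0,0)]))
from h import *
for n,uv in [('scene',(295.6,218.7)),('side',(311,250))]: print(onz(cam(n),uv,.06))
E
```

```text
(352, 400, 3) (315, 400, 3)
[0.53723434 0.01334186 0.06      ]
[0.49389571 0.01529929 0.06      ]
```

View pics/crop.png

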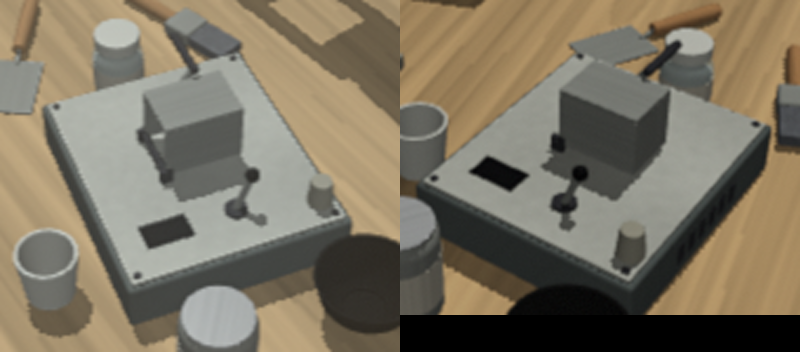

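```bash
cat > fit.py <<'E'
from h import *
from scipy.optimize import least_squares
s=170/400;t=190/400
L=[(348,218),(238,55),(45,108),(133,287)];Rr=[(632,282),(770,128),(580,55),(422,182)]
obs=[('scene',(215+u*s,140+v*s)) for u,v in L]+[('side',(215+(u-400)*t,165+v*t)) for u,v in Rr]
pts=[(-.12,.14,.06),(-.12,-.14,.06),(.12,-.14,.06),(.12,.14,.06)]*2
def box(p): 
    T=np.eye(4);T[:3,:3]=R.from_euler('z',p[2]).as_matrix();T[:2,3]=p[:2];return T
C={n:cam(n) for n in('scene','side')}
f=lambda p:np.concatenate([proj(C[n],(box(p)@[*q,1])[:3])-uv for (n,uv),q in zip(obs,pts)])
r=least_squares(f,[.5,.01,.2],loss='soft_l1')
if __name__=='__main__':
    print(r.x,f(r.x).round(1)); T=box(r.x); np.save('box.npy',T)
    for k,q in dict(hinge=(.035,-.01,.07),bar=(-.023,-.076,.139),tipoff=(-.033,-.01,.104),spare=(-.033,.085,.104),plugtop=(-.1,.12,.09)).items():
        P=(T@[*q,1])[:3];print(k,P.round(3),proj(C['scene'],P).round(1),proj(C['side'],P).round(1))
    for k,a,b,h in [('jar',(263.4,163.3),(350.3,194.6),.04),('tin',(307,288),(215,289),.05),('bowl',(371,258.6),(295,327),.03),('cup',(235.8,255),(223,231.7),.03),('scraper',(223,169.8),(328.8,182.8),.01),('brush',(296,153),(407,216.7),.01)]:
        for z in [onz(C['scene'],a,h),onz(C['side'],b,h)]: print(k,z.round(3),'in box',(np.linalg.inv(T)@[*z,1])[:3].round(3))
E
python3 fit.py
```

```text
[ 0.50973035 -0.02152492 -0.20923806] [ 4.2 -1.1  1.9 -4.8 -0.8 -4.2 -0.6  0.3 -0.4  4.1  2.3 -1.9 -1.6 -3.4
 -4.2  0.1]
hinge [ 0.542 -0.039  0.07 ] [282.1 203.7] [298.6 225. ]
bar [ 0.471 -0.091  0.139] [293.9 159.9] [340.9 192.2]
tipoff [ 0.475 -0.024  0.104] [308.  186.4] [327.5 223.6]
spare [0.495 0.068 0.104] [324.3 213. ] [301.4 249. ]
plugtop [0.437 0.117 0.09 ] [356.8 219.4] [321.9 279.7]
jar [ 0.485 -0.22   0.04 ] in box [ 0.017 -0.199  0.04 ]
jar [ 0.486 -0.232  0.04 ] in box [ 0.02  -0.211  0.04 ]
tin [0.625 0.185 0.05 ] in box [0.07  0.226 0.05 ]
tin [0.622 0.178 0.05 ] in box [0.069 0.219 0.05 ]
bowl [0.448 0.191 0.03 ] in box [-0.105  0.195  0.03 ]
bowl [0.459 0.188 0.03 ] in box [-0.093  0.194  0.03 ]
cup [0.702 0.007 0.03 ] in box [0.182 0.068 0.03 ]
cup [0.703 0.001 0.03 ] in box [0.184 0.062 0.03 ]
scraper [ 0.576 -0.29   0.01 ] in box [ 0.121 -0.249  0.01 ]
scraper [ 0.562 -0.305  0.01 ] in box [ 0.11  -0.267  0.01 ]
brush [ 0.366 -0.235  0.01 ] in box [-0.096 -0.238  0.01 ]
brush [ 0.348 -0.24   0.01 ] in box [-0.112 -0.247  0.01 ]
```

```bash
r='x'; python3 -m pendant '[[[0,137,-146,-20,0,0,0.5],[0,137,-146,-20,0,0,0.5],[0,137,-146,-20,0,0,0.5],[0,137,-146,-20,0,0,0.5],[0,137,-146,-20,0,0,0.5]]]'
python3 -m pendant '[[[0,45,-173,-20,0,0,0],[0,45,-173,-20,0,0,0],[0,45,-173,-20,0,0,0],[0,45,-173,-20,0,0,0],[0,45,-173,-20,0,0,0]]]'
python3 -m pendant '[[[0,25,-173,0,0,0,0],[0,25,-173,0,0,0,0],[0,25,-173,0,0,0,0],[0,25,-173,0,0,0,0],[0,25,-173,0,0,0,0]]]'
python3 - <<'E'
from h import *
print(ctrl.tip_reach,np.round(ctrl.camera_params('wrist')['tool_from_camera'],3).tolist()); c,_=snap('wrist','pics/w1.png')
print(c[1].round(3).tolist())
for k in ['guard','guard_bar','toggle_tip','spare_tip','plug']: print(k,find('wrist',k)[:2])
E
```

```text
time_s: 1.72
eef_pos: [0.256, -0.3687, 0.4248]
eef_rot: [-0.0, 0.994, -0.106, 0.0]
wrist_force: [0.9, -0.4, 0.1]
opening: 0.299
grasp_force: 0.0
time_s: 2.13
eef_pos: [0.336, -0.2069, 0.4456]
eef_rot: [-0.0, 0.995, -0.101, 0.001]
wrist_force: [0.6, -0.5, 0.3]
opening: -0.004
grasp_force: 0.0
time_s: 2.55
eef_pos: [0.3954, -0.0418, 0.445]
eef_rot: [-0.001, 0.995, -0.1, 0.001]
wrist_force: [-1.0, 0.1, -0.6]
opening: 0.006
grasp_force: 0.0
0.1734 [[-0.0, -0.945, -0.328, 0.084], [1.0, -0.001, 0.001, -0.001], [-0.001, -0.328, 0.945, 0.031], [0.0, 0.0, 0.0, 1.0]]
[[-0.199, -0.926, -0.32, 0.478], [-0.98, 0.188, 0.066, -0.057], [-0.001, 0.327, -0.945, 0.414], [0.0, 0.0, 0.0, 1.0]]
guard [(254.9, 76.4, 0.93)]
guard_bar [(253.5, 76.2, 0.61)]
toggle_tip []
spare_tip [(152.2, 98.8, 0.71), (443.9, 161.5, 0.28)]
plug [(151.8, 167.2, 0.61)]
```

View pics/w1.png

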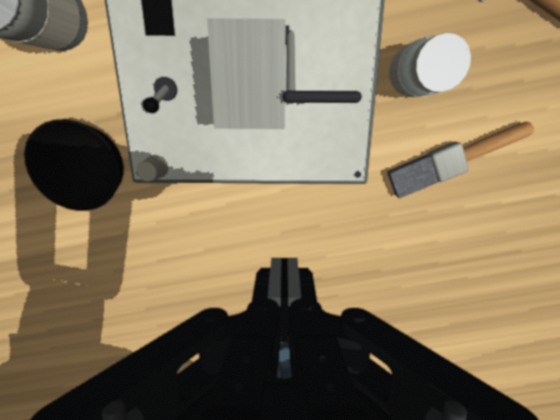

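The wrist picture shows the front edge of the box with corners at about (135,181) and (367,183), the bar running from (287,97) to (361,97), and the bare toggle ball at (151,105). The plug is at (152,167).

```bash
python3 - <<'E'
from h import *
import fit
c=cam('wrist')
o=[((-.12,.14,.06),(133,181)),((-.12,-.14,.06),(368,183)),((-.023,-.101,.139),(361,97)),((-.033,.085,.104),(151,105)),((-.023,-.041,.139),(286,97))]
g=lambda p:np.concatenate([proj(c,(fit.box(p)@[*q,1])[:3])-u for q,u in o])
r=least_squares=fit.least_squares(g,fit.r.x); print(r.x,g(r.x).round(1))
T=fit.box(r.x);np.save('box.npy',T)
for n in ['scene','side']: print(n,[proj(fit.C[n],(T@[*q,1])[:3]).round(0).tolist() for q in fit.pts[:4]],[np.round(u) .tolist() for m,u in fit.obs if m==n])
def rel(tipbox):
    t=tool();tip=t@[0,0,ctrl.tip_reach,1];d=(T@[*tipbox,1])[:3]-tip[:3];return (t[:3,:3].T@d*1000).round(1)
print('tip in box',np.linalg.inv(T)@tool()@[0,0,ctrl.tip_reach,1],'yaw err',R.from_matrix(T[:3,:3].T@tool()[:3,:3]@np.diag([1,-1,-1])).as_rotvec())
print(rel((-.065,-.076,.125)))
E
```

```text
[ 0.51180045 -0.03315412 -0.22110618] [-3.1  1.7  1.5  2.5 -1.6 -0.9  1.9  0.2  1.1 -1.9]
scene [[363.0, 229.0], [316.0, 157.0], [231.0, 179.0], [266.0, 259.0]] [[363.0, 233.0], [316.0, 163.0], [234.0, 186.0], [272.0, 262.0]]
side [[325.0, 298.0], [394.0, 221.0], [301.0, 185.0], [223.0, 247.0]] [[325.0, 299.0], [391.0, 226.0], [300.0, 191.0], [225.0, 251.0]]
tip in box [-0.11120992 -0.04019093  0.27124551  1.        ] yaw err [-0.00044611  0.00016711  0.01280953]
[ 45.8  36.3 146.3]
```

```bash
python3 -m pendant '[[[0,46,36,40,0,0,0.013],[0,46,36,80,0,0,0.013],[0,46,36,120,0,0,0.013],[0,46,36,150,0,0,0.013],[0,46,36,150,0,0,0.013]]]'
python3 - <<'E'
from h import *
T=np.load('box.npy');print('tip in box',np.linalg.inv(T)@tool()@[0,0,ctrl.tip_reach,1])
a=snap('wrist')[1];b=snap('side')[1]
cv2.imwrite('pics/p2.png',np.hstack([a[:,150:450],cv2.resize(b[140:350,200:420],None,fx=2,fy=2)])[:,:,::-1] if 0 else np.hstack([a[:420,130:450],cv2.resize(b[140:350,200:420],(440,420))])[:,:,::-1])
E
```

```text
time_s: 3.27
eef_pos: [0.4293, -0.0921, 0.288]
eef_rot: [-0.002, 0.994, -0.111, -0.006]
wrist_force: [-3.0, 1.2, -0.7]
opening: -0.001
grasp_force: 0.0
tip in box [-0.06971233 -0.07506074  0.1146559   1.        ]
```

View pics/p2.png

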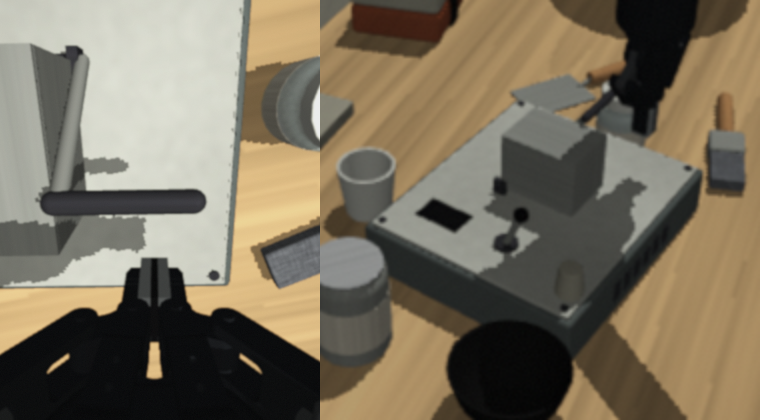

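The finger stands clear in front of the bar. In the left panel the bar runs from (42,202) to (205,202) and the fingertip is at (153,265), centred on the bar's free part.

```bash
python3 - <<'E'
from h import *
T=np.load('box.npy');I=np.linalg.inv(T);c=cam('wrist')
for u in [(335,202),(230,202)]: print((I@[*onz(c,u,.139),1])[:3].round(4))
print('tip in box',(I@tool()@[0,0,ctrl.tip_reach,1]).round(4),'err',R.from_matrix(T[:3,:3].T@tool()[:3,:3]@np.diag([1,-1,-1])).as_rotvec().round(4), ctrl.get_obs()['wrist_force'])
E
```

```text
[-0.0222 -0.0954  0.139 ]
[-0.0222 -0.0518  0.139 ]
tip in box [-0.0664 -0.075   0.12    1.    ] err [ 0.0013  0.0052 -0.0007] [ 0.11182677 -0.30776247  1.52217069]
```

```bash
python3 -m pendant '[[[0,14,0,-2,0,0,0],[0,22,0,-4,0,0,0],[0,28,0,-5,0,0,0],[0,34,0,-9,0,0,0],[0,40,0,-13,0,0,0]]]'
python3 -m pendant '[[[0,7,0,-3,0,0,0],[0,14,0,-6,0,0,0],[0,21,0,-8,0,0,0],[0,28,0,-10,0,0,0],[0,35,0,-11,0,0,0]]]'
python3 -m pendant '[[[0,7,0,-1,0,0,0],[0,14,0,-1,0,0,0],[0,21,0,0,0,0,0],[0,28,0,1,0,0,0],[0,35,0,2,0,0,0]]]'
python3 - <<'E'
from h import *
T=np.load('box.npy');print('tip in box',(np.linalg.inv(T)@tool()@[0,0,ctrl.tip_reach,1]).round(4))
a=snap('wrist')[1];b=snap('side')[1]
cv2.imwrite('pics/p3.png',np.hstack([a[:420,130:450],cv2.resize(b[140:350,200:420],(440,420))])[:,:,::-1])
E
```

```text
time_s: 3.78
eef_pos: [0.4721, -0.1002, 0.3093]
eef_rot: [0.0, 0.994, -0.109, 0.001]
wrist_force: [-1.7, -0.7, 1.4]
opening: -0.0
grasp_force: 0.7
time_s: 4.2
eef_pos: [0.5064, -0.1077, 0.3189]
eef_rot: [0.0, 0.994, -0.109, 0.0]
wrist_force: [-0.5, -0.4, -0.1]
opening: -0.002
grasp_force: 0.2
time_s: 4.62
eef_pos: [0.5404, -0.1154, 0.3163]
eef_rot: [-0.0, 0.994, -0.109, -0.0]
wrist_force: [0.3, -0.7, -0.2]
opening: -0.003
grasp_force: 0.0
tip in box [ 0.0459 -0.0739  0.1429  1.    ]
```

View pics/p3.png

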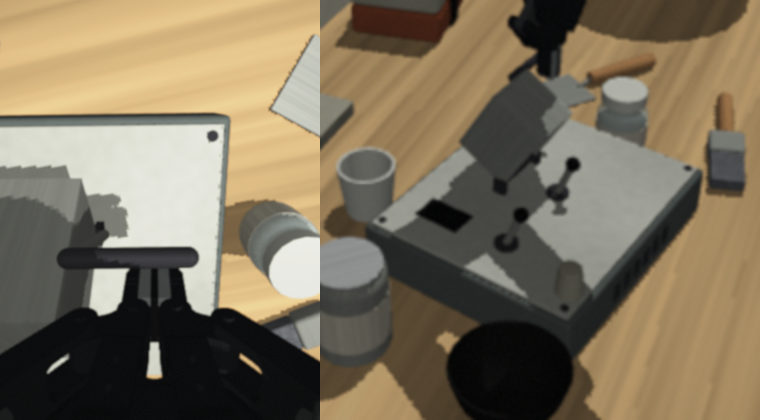

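The guard is about 1.0 rad open with the finger still at the bar (left panel, 155,265), so I push it a little past its balance point and then back off along x.

```bash
python3 -m pendant '[[[0,7,0,2,0,0,0],[0,13,0,5,0,0,0],[0,19,0,8,0,0,0],[0,25,0,12,0,0,0],[0,25,0,12,0,0,0]]]'
python3 -m pendant '[[[0,-10,0,-2,0,0,0],[0,-40,0,-30,0,0,0],[0,-75,0,-30,0,0,0],[0,-110,0,-30,0,0,0],[0,-142,0,-30,0,0,0]]]'
python3 -m pendant '[[[0,0,-32,0,0,0,0],[0,0,-64,0,0,0,0],[0,0,-64,15,0,0,0],[0,0,-64,15,0,0,0],[0,0,-64,15,0,0,0]]]'
python3 - <<'E'
from h import *
T=np.load('box.npy');print('tip in box',(np.linalg.inv(T)@tool()@[0,0,ctrl.tip_reach,1]).round(4))
a=snap('wrist')[1];b=snap('side')[1];c=cam('wrist')
print(find('wrist','toggle_tip'),proj(c,(T@[-.033,-.01,.104,1])[:3]))
cv2.imwrite('pics/p4.png',np.hstack([a[:420,130:450],cv2.resize(b[140:350,200:420],(440,420))])[:,:,::-1])
E
```

```text
time_s: 5.13
eef_pos: [0.5648, -0.1209, 0.3037]
eef_rot: [-0.0, 0.994, -0.109, -0.0]
wrist_force: [-1.0, -0.4, -0.1]
opening: -0.002
grasp_force: 0.0
time_s: 5.55
eef_pos: [0.4232, -0.0889, 0.3345]
eef_rot: [-0.0, 0.994, -0.109, -0.0]
wrist_force: [-0.6, -0.4, 0.5]
opening: -0.002
grasp_force: 0.0
time_s: 5.97
eef_pos: [0.4385, -0.0269, 0.3194]
eef_rot: [-0.0, 0.994, -0.109, -0.001]
wrist_force: [-0.0, 0.2, -0.8]
opening: -0.0
grasp_force: 0.0
tip in box [-0.0732 -0.01    0.146   1.    ]
[(269.2, 168.7, 0.9)] [284.28926372 178.86002818]
```

View pics/p4.png

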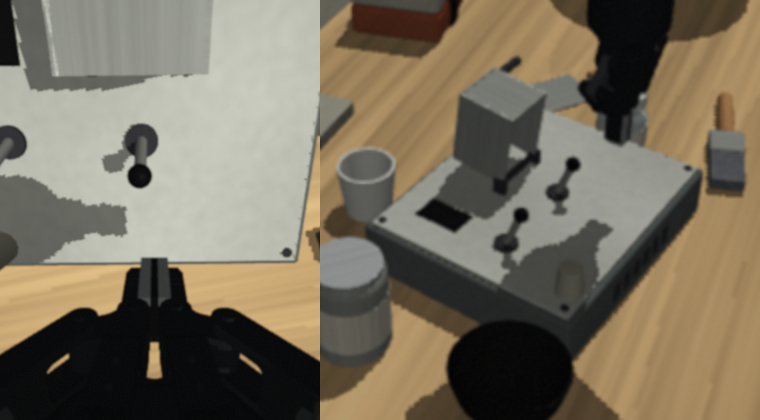

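The guard now stands open. The ball is at wrist pixel (269,175), about 15 px left of where I predicted, so I measure the sideways offset.

```bash
python3 - <<'E'
from h import *
T=np.load('box.npy');I=np.linalg.inv(T);c=cam('wrist')
P=onz(c,(269.3,175),.104);print((I@[*P,1]).round(4)); t=np.linalg.inv(tool()@np.array([[1,0,0,0],[0,1,0,0],[0,0,1,ctrl.tip_reach],[0,0,0,1]]))
print((t@[*P,1]*1000).round(1))
E
```

```text
[-0.0303 -0.001   0.104   1.    ]
[  41.3   -9.7   42.8 1000. ]
```

```bash
python3 -m pendant '[[[0,0,-10,20,0,0,0],[0,0,-10,47,0,0,0],[0,8,-10,48,0,0,0],[0,16,-10,48,0,0,0],[0,23,-10,48,0,0,0]]]'
python3 -m pendant '[[[0,6,0,0,0,0,0],[0,13,0,0,0,0,0],[0,20,0,0,0,0,0],[0,26,0,0,0,0,0],[0,31,0,0,0,0,0]]]'
python3 -m pendant '[[[0,2,0,0,0,0,0],[0,4,0,0,0,0,0],[0,6,0,0,0,0,0],[0,7,0,0,0,0,0],[0,7,0,0,0,0,0]]]'
python3 - <<'E'
from h import *
T=np.load('box.npy');print('tip in box',(np.linalg.inv(T)@tool()@[0,0,ctrl.tip_reach,1]).round(4))
a=snap('wrist')[1];b=snap('side')[1]
cv2.imwrite('pics/p5.png',np.hstack([a[:420,130:450],cv2.resize(b[140:350,200:420],(440,420))])[:,:,::-1])
E
```

```text
time_s: 6.53
eef_pos: [0.4656, -0.0234, 0.2729]
eef_rot: [0.0, 0.994, -0.11, 0.001]
wrist_force: [-1.4, 0.5, 0.8]
opening: -0.0
grasp_force: 0.8
time_s: 6.95
eef_pos: [0.4952, -0.0295, 0.272]
eef_rot: [0.0, 0.994, -0.109, 0.0]
wrist_force: [-0.5, 1.5, -1.2]
opening: 0.002
grasp_force: 0.5
time_s: 7.37
eef_pos: [0.4988, -0.0301, 0.2709]
eef_rot: [-0.0, 0.994, -0.109, -0.005]
wrist_force: [-16.7, 2.6, 12.8]
opening: -0.002
grasp_force: 8.3
tip in box [-1.52e-02  1.00e-04  9.75e-02  1.00e+00]
```

View pics/p5.png

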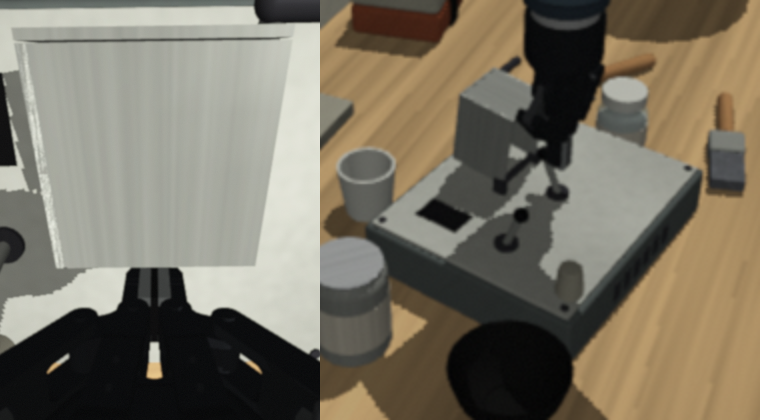

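The toggle appears to be at its stop, with about 17 N on the wrist. I back off to check.

```bash
python3 -m pendant '[[[0,-6,0,0,0,0,0],[0,-20,0,-2,0,0,0],[0,-50,0,-20,0,0,0],[0,-60,0,-55,0,0,0],[0,-60,0,-60,0,0,0]]]'
python3 - <<'E'
from h import *
T=np.load('box.npy');print('tip in box',(np.linalg.inv(T)@tool()@[0,0,ctrl.tip_reach,1]).round(4))
a=snap('wrist')[1];c=cam('wrist');b=snap('side')[1]
print([proj(c,(T@[x,-.001,.104,1])[:3]).round() for x in(-.0303,.0057)])
cv2.imwrite('pics/p6.png',np.hstack([a[:420,130:450],cv2.resize(b[140:350,200:420],(440,420))])[:,:,::-1])
E
```

```text
time_s: 7.88
eef_pos: [0.4421, -0.0173, 0.3355]
eef_rot: [0.0, 0.994, -0.109, 0.002]
wrist_force: [2.5, -1.1, 1.7]
opening: -0.0
grasp_force: 0.0
tip in box [-7.060e-02  1.000e-04  1.621e-01  1.000e+00]
[array([287., 174.]), array([287., 117.])]
```

View pics/p6.png

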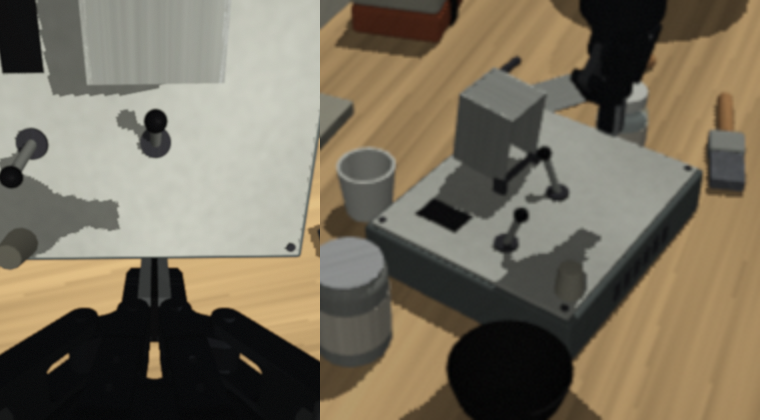

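```bash
python3 - <<'E'
from h import *
T=np.load('box.npy');I=np.linalg.inv(T);c=cam('wrist')
im=cv2.imread('pics/p6.png')[:, :320].max(2)
m=(im<35).astype(np.uint8); m[230:]=0
n,l,s,ce=cv2.connectedComponentsWithStats(m)
for i in range(1,n):
    if s[i,4]>100: 
        u=ce[i]+[130,0]; print(s[i],u,(I@[*onz(c,u,.104),1])[:3].round(4))
print('base',(I@[*onz(c,(285,143),.064),1])[:3].round(4))
E
```

```text
[   0    0   42   72 2727] [149.0770077   36.32123212] [0.0494 0.0775 0.104 ]
[143 110  23  31 428] [284.20093458 122.88084112] [0.0021 0.0006 0.104 ]
[  0 166  22  22 372] [140.57795699 176.66397849] [-0.032   0.0942  0.104 ]
base [-0.015  -0.0002  0.064 ]
```

The ball now sits at (284,121), about 35 mm behind the off position, which is its stop. Next I bring the finger behind the bar.

```bash
python3 -m pendant '[[[0,0,36,-8,0,0,0],[0,0,72,-8,0,0,0],[0,40,72,-8,0,0,0],[0,80,72,-8,0,0,0],[0,120,72,-8,0,0,0]]]'
python3 -m pendant '[[[0,40,0,0,0,0,0],[0,80,0,0,0,0,0],[0,85,0,0,0,0,0],[0,85,0,0,0,0,0],[0,85,0,0,0,0,0]]]'
python3 - <<'E'
from h import *
T=np.load('box.npy');print('tip in box',(np.linalg.inv(T)@tool()@[0,0,ctrl.tip_reach,1]).round(4))
b=snap('side')[1];s=snap('scene')[1]
cv2.imwrite('pics/p7.png',np.hstack([cv2.resize(s[110:290,190:360],(397,420)),cv2.resize(b[130:310,220:390],(397,420))])[:,:,::-1])
E
```

```text
time_s: 8.4
eef_pos: [0.5452, -0.1157, 0.3383]
eef_rot: [-0.0, 0.994, -0.111, -0.0]
wrist_force: [0.7, -0.4, 1.0]
opening: -0.001
grasp_force: 0.0
time_s: 8.82
eef_pos: [0.6268, -0.1325, 0.3374]
eef_rot: [-0.0, 0.994, -0.109, -0.002]
wrist_force: [-0.1, 0.5, -0.6]
opening: -0.003
grasp_force: 0.0
tip in box [ 0.1334 -0.0716  0.164   1.    ]
```

View pics/p7.png

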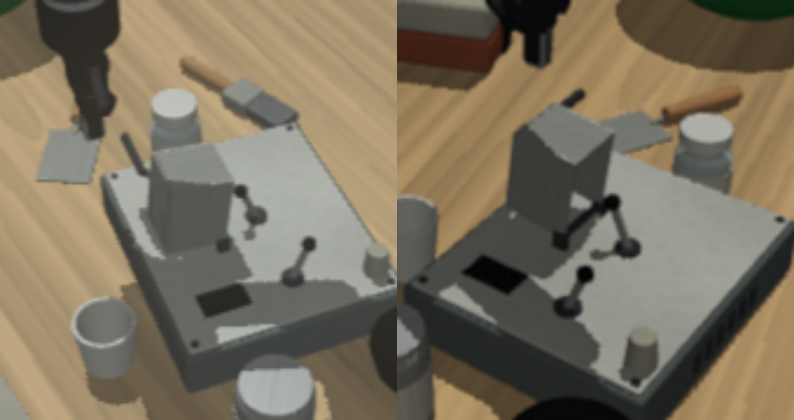

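The finger (scene crop, about 90,130) is behind the lifted bar (130,155), the toggle is on and the spare is unchanged. I descend and nudge the bar forward.

```bash
python3 -m pendant '[[[0,0,0,25,0,0,0],[0,0,0,42,0,0,0],[0,-8,0,42,0,0,0],[0,-15,0,42,0,0,0],[0,-21,0,42,0,0,0]]]'
python3 -m pendant '[[[0,-6,0,-4,0,0,0],[0,-12,0,-8,0,0,0],[0,-18,0,-12,0,0,0],[0,-24,0,-14,0,0,0],[0,-30,0,-17,0,0,0]]]'
python3 -m pendant '[[[0,-7,0,-3,0,0,0],[0,-14,0,-4,0,0,0],[0,-21,0,-6,0,0,0],[0,-28,0,-6,0,0,0],[0,-35,0,-7,0,0,0]]]'
python3 -m pendant '[[[0,-5,0,0,0,0,0],[0,-10,0,1,0,0,0],[0,0,0,0,0,0,0],[0,30,0,-10,0,0,0],[0,50,0,-40,0,0,0]]]'
python3 - <<'E'
from h import *
T=np.load('box.npy');print('tip in box',(np.linalg.inv(T)@tool()@[0,0,ctrl.tip_reach,1]).round(4))
b=snap('side')[1];s=snap('scene')[1]
cv2.imwrite('pics/p8.png',np.hstack([cv2.resize(s[110:290,190:360],(397,420)),cv2.resize(b[130:310,220:390],(397,420))])[:,:,::-1])
E
```

```text
time_s: 9.33
eef_pos: [0.6055, -0.1277, 0.299]
eef_rot: [0.0, 0.994, -0.109, 0.001]
wrist_force: [2.2, -0.2, 2.0]
opening: -0.002
grasp_force: 2.2
time_s: 9.75
eef_pos: [0.5766, -0.1214, 0.3154]
eef_rot: [0.0, 0.994, -0.109, 0.0]
wrist_force: [0.8, -0.1, 0.3]
opening: 0.001
grasp_force: 0.2
time_s: 10.17
eef_pos: [0.5422, -0.1136, 0.3214]
eef_rot: [-0.0, 0.994, -0.109, -0.0]
wrist_force: [-0.8, -0.8, 0.3]
opening: -0.003
grasp_force: 0.0
time_s: 10.58
eef_pos: [0.5912, -0.1244, 0.3573]
eef_rot: [-0.001, 0.994, -0.11, -0.004]
wrist_force: [0.1, 0.4, -0.1]
opening: -0.001
grasp_force: 0.0
tip in box [ 0.096  -0.0714  0.1839  1.    ]
```

View pics/p8.png

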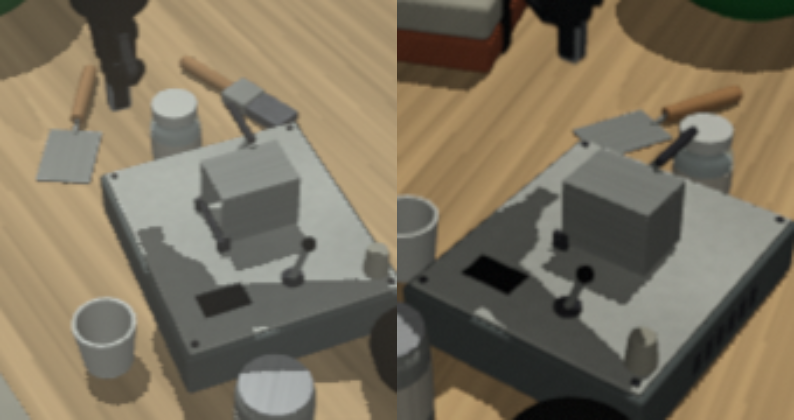

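The guard is down in the same place as at the start. The spare toggle, plug and bystanders are unchanged, and the finger is clear of everything, so I hand in.

```bash
python3 -c "
from bench import ctrl
print(ctrl.hand_in())"
```

```text
the job is handed in; nothing more can be done
None
```

I opened the guard, pushed the toggle fully to the back and let the guard drop shut over it; the pictures show the bare toggle and the bystanders unmoved, and I handed the job in at about 11 s.

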